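Espresso cups in a row from light to dark

TASK

Line the four espresso cups up on the wooden board in order of shade, one centred on each coaster: the lightest on the white coaster, then ever darker along the row, to the darkest on the black coaster. Keep the cups upside down as they stand, never tip one over, and leave the sugar pot and the coffee tin where they are.

Things in the scene. Friction and masses are not known exactly. Their poses are not given: they have to be found in the camera images.
- cup_cream: Espresso cup, cream, the lightest of four alike in shape. Stands mouth down, closed foot up, and stays so. Round, 56 mm tall; 62 mm wide at the bottom, tapering to 55 mm at mid height and 52 mm at 45 mm, then rounded; 0.07 to 0.14 kg. Origin: centre of its underside; z up. Starts on a 3 mm pale mat at the worktop's front edge; the hob plate, 8 mm high, begins behind it at x = 0.467.
- cup_tan: Espresso cup, tan, the second lightest of four alike in shape. Stands mouth down, closed foot up, and stays so. Round, 56 mm tall; 62 mm wide at the bottom, tapering to 55 mm at mid height and 52 mm at 45 mm, then rounded; 0.07 to 0.14 kg. Origin: centre of its underside; z up. Starts on a 3 mm pale mat at the worktop's front edge; the hob plate, 8 mm high, begins behind it at x = 0.467.
- cup_brown: Espresso cup, dark brown, the second darkest of four alike in shape. Stands mouth down, closed foot up, and stays so. Round, 56 mm tall; 62 mm wide at the bottom, tapering to 55 mm at mid height and 52 mm at 45 mm, then rounded; 0.07 to 0.14 kg. Origin: centre of its underside; z up. Starts on a 3 mm pale mat at the worktop's front edge; the hob plate, 8 mm high, begins behind it at x = 0.467.
- cup_black: Espresso cup, black, the darkest of four alike in shape. Stands mouth down, closed foot up, and stays so. Round, 56 mm tall; 62 mm wide at the bottom, tapering to 55 mm at mid height and 52 mm at 45 mm, then rounded; 0.07 to 0.14 kg. Origin: centre of its underside; z up. Starts on a 3 mm pale mat at the worktop's front edge; the hob plate, 8 mm high, begins behind it at x = 0.467.
- coaster_white: Round coaster, 74 mm across, 4 mm thick, fixed on a pale wooden board (100 x 330 x 12 mm) that carries four of them in a straight row, 80 mm from centre to centre. Flat top 16 mm above the worktop. Origin: centre of its underside, 12 mm above the worktop; z up. This one is white and lies at one end of the row (either end).
- coaster_cork_a: Round coaster, 74 mm across, 4 mm thick, fixed on a pale wooden board (100 x 330 x 12 mm) that carries four of them in a straight row, 80 mm from centre to centre. Flat top 16 mm above the worktop. Origin: centre of its underside, 12 mm above the worktop; z up. This one is cork-brown, one of two alike in the middle of the row; which of the two is next to the white one varies.
- coaster_cork_b: Round coaster, 74 mm across, 4 mm thick, fixed on a pale wooden board (100 x 330 x 12 mm) that carries four of them in a straight row, 80 mm from centre to centre. Flat top 16 mm above the worktop. Origin: centre of its underside, 12 mm above the worktop; z up. This one is cork-brown, the other of two alike in the middle of the row; which of the two is next to the white one varies.
- coaster_black: Round coaster, 74 mm across, 4 mm thick, fixed on a pale wooden board (100 x 330 x 12 mm) that carries four of them in a straight row, 80 mm from centre to centre. Flat top 16 mm above the worktop. Origin: centre of its underside, 12 mm above the worktop; z up. This one is black and lies at the other end of the row from the white one.
- sugar_pot: White lidded sugar pot, squarish, 74 x 74 mm, 64 mm tall, standing on the worktop behind the board. A bystander: leave it where it is. Origin: centre of its underside.
- coffee_tin: Red coffee tin with a dark lid, 76 mm across, 122 mm tall, standing left of the board. A bystander: leave it where it is. Origin: centre of its underside.
Things that resemble listed ones, but are neither listed nor needed, are in the scene too. Leave any turquoise look-alike of the cup_brown alone.

How it is judged (in metres and radians):
At the end, for the whole second after the job is handed in: Cream cup on the white coaster, tan on the cork one next to it, brown on the other cork one, black on the black one; each centred within 12 mm, flat on its coaster, mouth down, at rest and released. Sugar pot and coffee tin within 25 mm of where they stood (horizontal distance between cup_cream and coaster_white below 0.012 m and z of cup_cream in the frame of coaster_white between 0.001 and 0.008 m and horizontal distance between cup_black and coaster_black below 0.012 m and z of cup_black in the frame of coaster_black between 0.001 and 0.008 m and ((horizontal distance between coaster_cork_a and coaster_white below 0.12 m and horizontal distance between cup_tan and coaster_cork_a below 0.012 m and z of cup_tan in the frame of coaster_cork_a between 0.001 and 0.008 m and horizontal distance between cup_brown and coaster_cork_b below 0.012 m and z of cup_brown in the frame of coaster_cork_b between 0.001 and 0.008 m) or (horizontal distance between coaster_cork_b and coaster_white below 0.12 m and horizontal distance between cup_tan and coaster_cork_b below 0.012 m and z of cup_tan in the frame of coaster_cork_b between 0.001 and 0.008 m and horizontal distance between cup_brown and coaster_cork_a below 0.012 m and z of cup_brown in the frame of coaster_cork_a between 0.001 and 0.008 m)) and angle between each of cup_cream, cup_tan, cup_brown, cup_black's own z axis and vertical below 0.1 rad and linear speed of each of cup_cream, cup_tan, cup_brown, cup_black below 0.02 m/s and angular speed of each of cup_cream, cup_tan, cup_brown, cup_black below 0.2 rad/s); the robot touches nothing.
It fails at once if the sugar pot is shoved out of its place (more than 25 mm) or tipped (distance of sugar_pot from where it was at the start of the episode above 0.025 m or angle between sugar_pot's own z axis and vertical above 0.3 rad).
It fails at once if the coffee tin is shoved out of its place (more than 25 mm) or tipped (distance of coffee_tin from where it was at the start of the episode above 0.025 m or angle between coffee_tin's own z axis and vertical above 0.3 rad).
It fails at once if a cup is tipped over (angle between any of cup_cream, cup_tan, cup_brown, cup_black's own z axis and vertical above 0.7 rad).
It also fails if it takes over 93 s, if anything falls off the work surface, if the arm or the gripper's body presses on something with over 40 N, if the wrist force passes 120 N, or if a joint passes its speed limit or range.

ROBOT

A 6-joint arm with a two-finger parallel gripper is mounted at the origin on a cart in front of the work surface, level with it; the furniture and walls round the work are solid. World frame = base frame: x ahead of the robot, y to its left, z up, the work surface at z = 0. Lengths are in mm, angles in rad, forces in N, time in s.
With the tool pointing down it reaches from about 350 to 875 mm from the base axis. Payload 4.2 kg.
Tool frame: the origin (TCP) lies between the finger pads; the fingertips stand 25 mm ahead of it and the grasp point (between the pads) lies 6 mm ahead of it; z points along the fingers, y is the line along which they close (so a half turn about z gives the same grasp; the last joint's range is limited). The gripper opens to 85 mm and grips with 20 to 120 N. Pads are 22 mm wide; open, the fingers measure 114 mm over their backs; the gripper's body (76 mm by 85 mm) begins 54 mm behind the grasp point. The pads swing forward as they close: fully open they stand 13 mm farther back than shut.
Start: joints at [1.59, 0.385, 0.008, 0, -1.194, -0.259], TCP at [148.411, 607.102, 221.212] pointing down, gripper open.
Joint ranges: [-3.14, 3.14], [-1.21, 2.06], [-1.07, 1.41], [-3.16, 2.05], [-2.99, -0.16], [-3.1, 3.1]. Speed limits (rad/s): [2.79, 2.79, 3.14, 3.14, 3.14, 3.14].

INTERFACE

Orientations are given as a unit quaternion [x, y, z, w].
In Python, from bench import arm gives the robot as it stands.
- The arm moves only by the shell command python3 -m pendant 'ROWS'. ROWS is JSON, a list of rows, each a list of 7 numbers: the shift along the tool's x, y, z in m, then the turn, a rotation vector about the tool's x, y, z in degrees, then the finger opening in m, from 0 to 0.0854. In form: [[x, y, z, wx, wy, wz, fingers], ...]. A call has 1 to 12 rows; each row shifts and turns the commanded pose from where the row before left it, along the tool's axes as they then stand; what a row does not reach is not made up. A row lasts 1/10 s, in which the tool goes at most 50 mm and 8.59 degrees, less where a joint would pass 70% of its speed; a pose out of reach is approached as far as the arm can. A call is refused whole if a number of a shift passes 0.05 or a number of a turn 8.59, either way. A call with a gripper value outside its range is refused whole. The fingers move at their own pace and stop on an object; the grip force is fixed at half the most. Time passes only in rows, so rows that do not move let the fingers close. It gives the time, the measured TCP pose, the force, the opening and the grip force at its end, in the units of the state.
- arm.read_state(): the state, without advancing time (a new reading comes with each control period).
- arm.get_image(name): name is "scene" or "top" or "wrist"; returns a dict with "image" (400x640x3 uint8, red, green, blue), "fx", "fy", "cx", "cy" (pixels), "xyz" and "rotation" of the camera in the world. Camera axes: x right, y down, z forward; pixel columns grow to the right and rows downward; lengths in mm; the calibration is good to about 2 mm. A picture is of the moment at which its call begins. There is no depth.
- arm.job_done(): hands the job in; it is judged then, once.
The state is a dict: "clock": time; "joints": joint angles; "joint_vel": joint speeds; "joint_efforts": joint torques, N m; "position": TCP position; "ee_rot": TCP orientation; "contact_force": force on the tool from outside, world axes, zero at the start; "wrist_torque": the same for the moment, N m; "gripper_width": finger opening in mm; "grasp_force": force on a finger pad.
Only numpy, scipy, OpenCV 4.12 (cv2) and the standard library are available. Lean on these libraries where they do the work, as an engineer would, in place of code of your own. Each camera call takes 0.05 s, during which the arm holds its last target. There are 200 camera calls.

## Working session

There is one attempt and no reset: what is moved stays moved. The work goes in short steps, Python scripts to look and compute and a shell command to move; the robot and the scene stay as the last step left them, time stands still between calls to the robot, and variables do not carry over. Pictures are saved under pics/ and viewed, at most 14 in all, crops included, and the job is handed in when it is done.

```bash
ls; mkdir -p pics; python3 - <<'E'
from bench import arm
import cv2, numpy as np
s=arm.read_state(); print({k:np.round(s[k],3).tolist() for k in s})
for n in("scene","top"):
    d=arm.get_image(n); cv2.imwrite(f"pics/{n}0.png",d["image"][:,:,::-1]); np.savez(f"{n}0.npz",**d)
    print(n,d["fx"],d["fy"],d["cx"],d["cy"],d["xyz"],d["rotation"])
E
```

```text
pics
{'clock': 0.0, 'joints': [1.59, 0.386, 0.007, -0.001, -1.194, -0.259], 'joint_vel': [0.002, 0.0, 0.002, -0.001, 0.001, -0.002], 'joint_efforts': [0.0, -39.228, 18.84, 4.186, -0.005, 0.0], 'position': [148.265, 606.529, 220.119], 'ee_rot': [0.993, -0.12, -0.0, 0.001], 'contact_force': [-0.22, 0.048, 1.003], 'wrist_torque': [0.006, 0.028, -0.047], 'grasp_force': 0.0, 'gripper_width': 85.232}
scene 420.88536151035225 420.88536151035225 325.32866712057177 195.04050199221703 [-156.3804603  -585.45036542 1106.69461216] [ 0.8533854  -0.36313964  0.14244763 -0.34579131]
top 397.8169771238508 397.8169771238508 322.1286597844542 203.45548705727393 [ 368.65614054  154.2796081  1569.74256958] [ 0.71256929 -0.69858518  0.05597229 -0.0330282 ]
```

View pics/scene0.png

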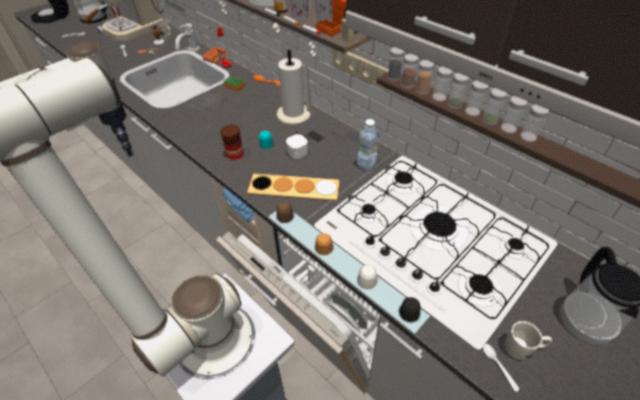

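View pics/top0.png

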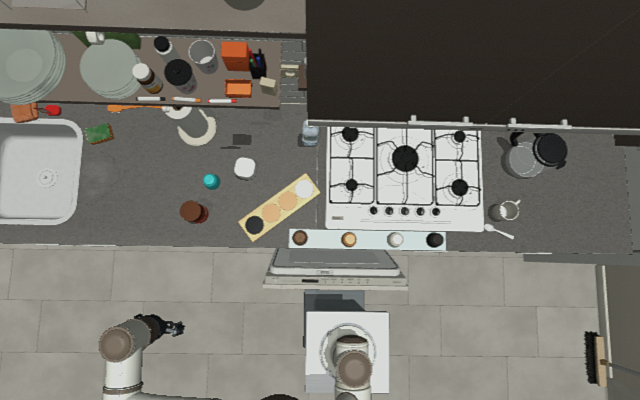

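Scene: cups, brown (300,238), tan (348,239), cream (395,239), black (434,240), stand on the mat in the top view. The coasters are black (254,225), cork (271,213), cork (287,200) and white (304,188). The turquoise look-alike at (211,181) and the mug at (504,210) on the worktop are not among the four cups.

```bash
cat > h.py <<'E'
import numpy as np, cv2
from scipy.spatial.transform import Rotation as R
def cast(d,uv,z):
    r=R.from_quat(d["rotation"]) if np.shape(d["rotation"])==(4,) else R.from_matrix(d["rotation"])
    v=r.apply([(uv[0]-d["cx"])/d["fx"],(uv[1]-d["cy"])/d["fy"],1.]); o=np.array(d["xyz"])
    return o+v*(z-o[2])/v[2]
def blob(mask,win):
    u0,v0,u1,v1=win; m=np.zeros(mask.shape,np.uint8); m[v0:v1,u0:u1]=mask[v0:v1,u0:u1]
    n,l,s,c=cv2.connectedComponentsWithStats(m); i=1+np.argmax(s[1:,4]); return c[i],s[i].tolist()
E
python3 - <<'E'
from h import *
d=dict(np.load("top0.npz")); d={k:(v if v.ndim else float(v)) for k,v in d.items()}
im=d["image"]; print(R.from_quat(d["rotation"]).as_matrix().round(3))
hsv=cv2.cvtColor(im,cv2.COLOR_RGB2HSV).astype(int); H,S,V=[hsv[...,i] for i in range(3)]
big=cv2.resize(im[170:260,235:455],None,fx=3.6,fy=3.6,interpolation=cv2.INTER_CUBIC); cv2.imwrite("pics/crop0.png",big[:,:,::-1])
for u,v in[(300,238),(348,239),(395,239),(434,240),(254,225),(271,213),(287,200),(304,188),(320,239),(295,208),(240,240)]: print((u,v),hsv[v,u])
warm=(H<25)&(S>90)
for n,m,w,z in[("brown",V<130,(291,231,309,247),30),("tan",(S>80)&(H<30),(339,230,358,248),30),("cream",(H<40)&(S>8)|(V>225),(386,230,404,248),30),("black",V<110,(426,231,444,248),30),
 ("cblack",V<100,(243,213,266,237),16),("cork1",(S>115),(262,204,280,222),16),("cork2",S>115,(278,191,296,210),16),("cwhite",S<60,(293,177,316,199),16)]:
    try: c,s=blob(m,w); print(n,c.round(2),s,cast(d,c,z).round(1))
    except Exception as e: print(n,e)
# board
m=((S>60)&(H<30)&(V>120)).astype(np.uint8); 
E
```

```text
[[ 0.018 -0.992  0.126]
 [-0.999 -0.022 -0.031]
 [ 0.034 -0.125 -0.992]]
(300, 238) [ 14 103 126]
(348, 239) [ 20  79 215]
(395, 239) [ 60   3 219]
(434, 240) [23 15 66]
(254, 225) [72 22 59]
(271, 213) [ 17  99 213]
(287, 200) [ 17  99 214]
(304, 188) [ 60   4 218]
(320, 239) [ 81  12 218]
(295, 208) [ 31  61 219]
(240, 240) [ 30  17 107]
brown [299.31 237.87] [292, 231, 16, 15, 119] [428.6 191.5  30. ]
tan [348.33 239.03] [342, 233, 14, 14, 124] [427.7   2.1  30. ]
cream [393.25 239.46] [388, 233, 15, 14, 102] [ 429.4 -172.8   30. ]
black [434.04 239.58] [426, 233, 17, 15, 196] [ 431.9 -332.7   30. ]
cblack [253.99 224.53] [246, 216, 17, 18, 247] [477.5 369.2  16. ]
cork1 attempt to get argmax of an empty sequence
cork2 attempt to get argmax of an empty sequence
cwhite [303.66 188.7 ] [294, 180, 20, 19, 300] [623.1 179.5  16. ]
```

View pics/crop0.png

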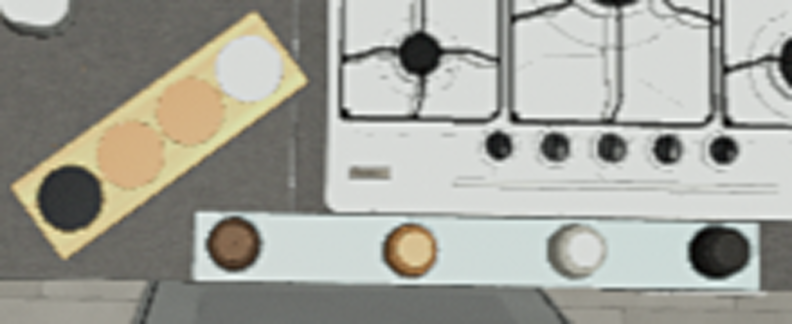

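Four distinct cups, left to right: brown, tan, cream, black. The white-to-black coaster distance measures 239 mm, and it must be 240. I turn the closing line across the row, then go above brown.

```bash
cat > st.py <<'E'
# usage: st.py x y [z] -> tool shift (mm) from present pose to world target
import sys; from h import *; from bench import arm
s=arm.read_state(); r=R.from_quat(s["ee_rot"]); p=np.array(s["position"])
print("t",round(s["clock"],1),"tcp",p.round(1),"w",round(s["gripper_width"],1),"x_tool",r.as_matrix()[:,0].round(3),"z_tool",r.as_matrix()[:,2].round(3),"j",np.round(s["joints"],2))
if len(sys.argv)>2:
    t=np.array([float(a) for a in sys.argv[1:]]); t=t if len(t)==3 else np.r_[t,p[2]]
    print("shift",r.inv().apply(t-p).round(1))
    x=r.as_matrix()[:,0]; print("turn about tool z to align deg",round(np.degrees(-(np.arctan2(-.793,.609)-np.arctan2(x[1],x[0]))),2))
E
python3 -m pendant '[[0,0,0,0,0,7.74,0.0854],[0,0,0,0,0,7.74,0.0854],[0,0,0,0,0,7.74,0.0854],[0,0,0,0,0,7.74,0.0854],[0,0,0,0,0,7.74,0.0854],[0,0,0,0,0,0,0.0854]]'
python3 st.py 400 191.5 200
```

```text
clock: 0.7
position: [148.3, 606.8, 220.6]
ee_rot: [0.897, -0.442, 0.0, 0.001]
contact_force: [0.8, 0.9, 0.2]
gripper_width: 85.8
grasp_force: 0.0
t 0.7 tcp [148.3 606.8 220.6] w 85.8 x_tool [ 0.61  -0.793  0.001] z_tool [-0.    -0.001 -1.   ] j [ 1.59  0.39  0.01 -0.   -1.19 -0.93]
shift [482.6  53.7  21.1]
turn about tool z to align deg 0.04
```

```bash
python3 -m pendant '[[0.045,0.003,0.002,0,0,0,0.0854],[0.045,0.003,0.002,0,0,0,0.0854],[0.045,0.003,0.002,0,0,0,0.0854],[0.045,0.003,0.002,0,0,0,0.0854],[0.045,0.003,0.002,0,0,0,0.0854],[0.045,0.003,0.002,0,0,0,0.0854],[0.045,0.003,0.002,0,0,0,0.0854],[0.045,0.003,0.002,0,0,0,0.0854],[0.045,0.003,0.002,0,0,0,0.0854],[0.045,0.003,0.002,0,0,0,0.0854],[0.045,0.001,0,0,0,0,0.0854],[0,0,0,0,0,0,0.0854]]'
python3 -m pendant '[[0,0,0,0,0,0,0.0854],[0,0,0,0,0,0,0.0854]]' >/dev/null
python3 st.py 428.6 191.5 200
python3 - <<'E'
from h import *; from bench import arm
d=arm.get_image("wrist"); np.savez("w1.npz",**d); cv2.imwrite("pics/w1.png",d["image"][:,:,::-1]); print(d["xyz"],d["fx"],R.from_quat(d["rotation"]).as_matrix().round(2))
E
```

```text
clock: 1.9
position: [427.2, 192.1, 200.9]
ee_rot: [0.896, -0.443, -0.0, 0.001]
contact_force: [-0.1, 0.2, 0.2]
gripper_width: 85.4
grasp_force: 0.0
t 2.1 tcp [425.3 196.2 201.2] w 85.3 x_tool [ 0.611 -0.792 -0.   ] z_tool [-0.  0. -1.] j [ 0.78  0.13 -0.39 -0.   -1.05 -0.12]
shift [5.7 0.3 1.2]
turn about tool z to align deg 0.15
[466.49087712 143.60501181 352.64087976] 300.7956414516153 [[-0.79 -0.59 -0.16]
 [-0.61  0.76  0.21]
 [ 0.    0.26 -0.96]]
```

View pics/w1.png

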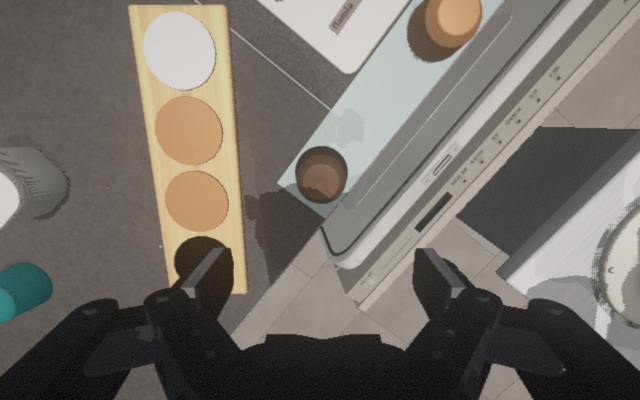

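Wrist view: brown cup at (321,175), its paler foot near (322,181). The whole board is visible: white (179,50), corks (188,131) and (196,200), black partly hidden at (203,262).

```bash
python3 - <<'E'
from h import *
d={k:(v if v.ndim else float(v)) for k,v in np.load("w1.npz").items()}
hsv=cv2.cvtColor(d["image"],cv2.COLOR_RGB2HSV).astype(int); H,S,V=[hsv[...,i] for i in range(3)]
for u,v in[(322,181),(322,152),(188,131),(196,200),(179,50),(220,100),(455,22),(432,45),(370,140)]: print((u,v),hsv[v,u])
for n,m,w,z in[("cork_w",(H<15)&(S>110),(150,90,225,168),16),("cork_b",(H<15)&(S>110),(160,166,232,236),16),("white",(S<50)&(V>140),(138,5,220,95),16),("foot",(V>75)&(S>100),(290,140,352,208),59),("cupall",(S>85)|(V<85),(288,140,354,208),25),("tanfoot",(S>110)&(V>150),(410,0,490,62),59)]:
    try:
        c,s=blob(m,w); mm=np.zeros(m.shape,np.uint8); u0,v0,u1,v1=w; mm[v0:v1,u0:u1]=m[v0:v1,u0:u1]
        k=max(cv2.findContours(mm,0,cv2.CHAIN_APPROX_NONE)[0],key=cv2.contourArea); e=cv2.fitEllipse(cv2.convexHull(k))
        print(n,c.round(1),s,np.round(e[0],1),np.round(e[1],1),cast(d,e[0],z).round(1),cast(d,c,z).round(1))
    except Exception as ex: print(n,ex)
E
python3 st.py
```

```text
(322, 181) [ 14  92 116]
(322, 152) [16 74 72]
(188, 131) [ 15 112 200]
(196, 200) [ 15 112 198]
(179, 50) [  9   8 214]
(220, 100) [ 22  69 215]
(455, 22) [ 15 102 205]
(432, 45) [15 86 92]
(370, 140) [ 81   9 200]
cork_w [164.5 134.5] [156, 127, 16, 16, 89] [163.4 134. ] [16.2 18.1] [594.6 262.3  16. ] [593.4 262.   16. ]
cork_b [169.3 192.7] [166, 187, 8, 12, 32] [169.4 192.5] [ 6.6 11.4] [556.2 315.7  16. ] [556.2 315.9  16. ]
white [179.   50.3] [143, 11, 73, 79, 4493] [179.   50.3] [70.3 81.2] [623.8 179.5  16. ] [623.8 179.5  16. ]
foot attempt to get argmax of an empty sequence
cupall [318.3 176.1] [296, 147, 51, 57, 1543] [320.9 174.6] [51.8 57.2] [432.  191.2  25. ] [433.1 194.4  25. ]
tanfoot [454.6  14.9] [429, 0, 52, 37, 351] [455.3   8.3] [50.1 54.8] [432.4   0.8  59. ] [429.3   4.7  59. ]
t 2.1 tcp [425.1 196.5 201.2] w 85.8 x_tool [ 0.612 -0.791 -0.   ] z_tool [-0.  0. -1.] j [ 0.78  0.13 -0.39 -0.   -1.05 -0.12]
```

```bash
cat >> h.py <<'E'
def ell(d,m,w,z):
    mm=np.zeros(m.shape,np.uint8); u0,v0,u1,v1=w; mm[v0:v1,u0:u1]=m[v0:v1,u0:u1]
    k=max(cv2.findContours(mm,0,cv2.CHAIN_APPROX_NONE)[0],key=cv2.contourArea); e=cv2.fitEllipse(cv2.convexHull(k))
    return np.round(e[0],1),np.round(e[1],1),cast(d,e[0],z).round(1)
E
python3 - <<'E'
from h import *
d={k:(v if v.ndim else float(v)) for k,v in np.load("w1.npz").items()}
hsv=cv2.cvtColor(d["image"],cv2.COLOR_RGB2HSV).astype(int); H,S,V=[hsv[...,i] for i in range(3)]
c=(S>90)&(H<20)
print("cw",ell(d,c,(150,90,230,166),16)); print("cb",ell(d,c,(160,168,236,234),16))
print("foot",ell(d,(V>95)&(S>70)&(H<25),(290,140,352,208),59))
for z in(3,30): print("all",ell(d,(S>50)|(V<90),(288,140,354,200),z))
print("tanfoot",ell(d,(S>80)&(V>150),(410,0,490,62),59))
for a in ("rotation",): pass
print(cv2.resize(V[140:208:5,295:352:5].astype(np.float32),None,fx=1,fy=1).astype(int))
E
```

```text
cw (array([188.3, 130.4]), array([64.7, 72.7]), array([575. , 242.3,  16. ]))
cb (array([196.3, 200.7]), array([59.4, 66. ]), array([526.5, 305.2,  16. ]))
foot (array([322.3, 176.6]), array([41.8, 43.7]), array([433.1, 187.1,  59. ]))
all (array([320.8, 174.5]), array([51.5, 57.4]), array([429.8, 194.4,   3. ]))
all (array([320.8, 174.5]), array([51.5, 57.4]), array([432.6, 190.5,  30. ]))
tanfoot (array([455.4,   8.7]), array([50.9, 53.5]), array([432.1,   0.9,  59. ]))
[[104 104 104 191 192 192 190 191 192 190 192 193]
 [102  99 178 192 186 182 180 198 203 190 189 202]
 [104 116 179  69  68  75  77  72 108 203 203 201]
 [100 165  72  75  87  93  96  80  79  84 202 201]
 [193  67  91  96  95  98 104  96  97  78 180 201]
 [163  86  96 101 128 130 136 108 103  94  71 201]
 [101  91  98 124 127 126 129 136 114  99  77 202]
 [123  90 122 123 125 123 123 130 133 101  91 200]
 [168  92 120 122 120 119 123 129 129  97  91 188]
 [123  86 119 120 125 129 124 127 126  98 133 189]
 [126  71  74  81  80 125 121 126 128  96 187 138]
 [125 121  65  78  78  76 107 117  92 110 105 125]
 [ 66  95 124  68  67  68  68  67 115 110 124 124]
 [ 71  73  70 124 126 125 123 126 122 133 126 124]]
```

```bash
python3 -m pendant '[[0.0074,-0.0005,0.04,0,0,0,0.0854],[0,0,0.04,0,0,0,0.0854],[0,0,0.03,0,0,0,0.0854],[0,0,0.025,0,0,0,0.0854],[0,0,0.018,0,0,0,0.0854],[0,0,0.010,0,0,0,0.0854],[0,0,0.004,0,0,0,0.0854],[0,0,0,0,0,0,0.0854],[0,0,0,0,0,0,0.0854]]'
python3 st.py 430 191 34
python3 -m pendant '[[0,0,0,0,0,0,0.04],[0,0,0,0,0,0,0.04],[0,0,0,0,0,0,0.04],[0,0,0,0,0,0,0.04],[0,0,0,0,0,0,0.04],[0,0,0,0,0,0,0.04],[0,0,0,0,0,0,0.04]]'; python3 st.py
```

```text
clock: 3.05
position: [431.0, 191.0, 35.1]
ee_rot: [0.897, -0.441, 0.0, -0.001]
contact_force: [0.4, 0.9, 0.8]
gripper_width: 85.3
grasp_force: 0.0
t 3.0 tcp [431.  191.   35.1] w 85.3 x_tool [ 0.61  -0.792 -0.   ] z_tool [ 0.002  0.001 -1.   ] j [ 0.76  0.36 -0.6   0.   -0.61 -0.11]
shift [-0.6  0.8  1.1]
turn about tool z to align deg 0.09
clock: 3.75
position: [431.0, 190.5, 36.0]
ee_rot: [0.897, -0.441, 0.0, -0.0]
contact_force: [-2.8, -0.1, 13.2]
gripper_width: 44.8
grasp_force: 57.6
t 3.8 tcp [431.  190.5  36. ] w 44.8 x_tool [ 0.61  -0.792  0.001] z_tool [ 0.001  0.    -1.   ] j [ 0.76  0.36 -0.6   0.   -0.61 -0.11]
```

The pads stopped at 44.8 mm where I expected about 54, so I look before lifting.

```bash
python3 - <<'E'
from h import *; from bench import arm
d=arm.get_image("wrist"); e=arm.get_image("scene")
a=d["image"][150:400,120:520]; b=cv2.resize(e["image"][165:275,240:416],(400,250),interpolation=cv2.INTER_CUBIC)
cv2.imwrite("pics/g1.png",cv2.resize(np.hstack([a,b]),None,fx=1,fy=1)[:,:,::-1])
E
```

```text
(no output)
```

View pics/g1.png

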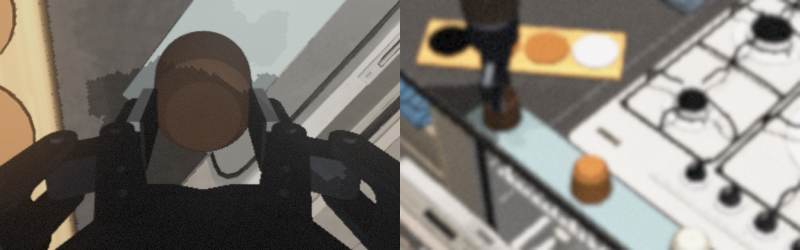

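Upright and gripped centrally, foot at (203,117) in the crop with the pads on both sides. I try a small lift.

```bash
python3 -m pendant '[[0,0,-0.005,0,0,0,0.04],[0,0,-0.01,0,0,0,0.04],[0,0,-0.01,0,0,0,0.04],[0,0,-0.005,0,0,0,0.04],[0,0,0,0,0,0,0.04]]'; python3 - <<'E'
from h import *; from bench import arm
d=arm.get_image("wrist"); e=arm.get_image("scene")
a=d["image"][150:400,120:520]; b=cv2.resize(e["image"][165:275,240:416],(400,250),interpolation=cv2.INTER_CUBIC)
cv2.imwrite("pics/g2.png",np.hstack([a,b])[:,:,::-1])
E
```

```text
clock: 4.35
position: [431.0, 190.7, 65.1]
ee_rot: [0.897, -0.442, 0.0, -0.001]
contact_force: [-0.8, 0.2, -1.3]
gripper_width: 42.4
grasp_force: 55.9
```

View pics/g2.png

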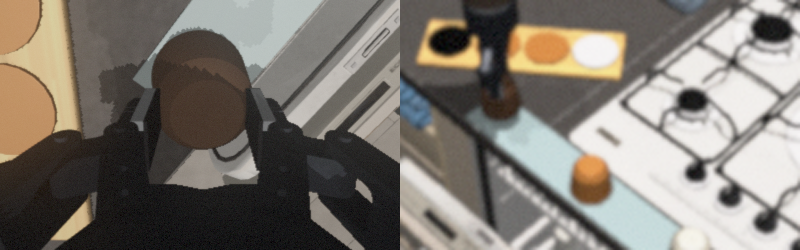

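```bash
for i in 1 2 3; do python3 -m pendant '[[0,0,0,0,0,0,0.04],[0,0,0,0,0,0,0.04]]' | grep -E "width|position|force"; python3 - <<'E'
from h import *; from bench import arm
d=arm.get_image("wrist"); im=d["image"]; hsv=cv2.cvtColor(im,cv2.COLOR_RGB2HSV).astype(int)
print(ell(d,(hsv[...,0]<25)&(hsv[...,1]>80)&(hsv[...,2]>45),(260,170,380,310),90))
E
done
```

```text
position: [430.3, 190.1, 63.8]
contact_force: [-0.3, -0.5, -1.7]
gripper_width: 42.8
grasp_force: 55.9
(array([317.4, 249.1]), array([ 93.1, 107.4]), array([438.7, 183.6,  90. ]))
position: [430.4, 190.2, 64.0]
contact_force: [-0.5, 0.4, -1.5]
gripper_width: 42.4
grasp_force: 55.9
(array([316.3, 248.3]), array([ 90.6, 110.2]), array([439.4, 183.8,  90. ]))
position: [430.5, 190.2, 64.2]
contact_force: [0.7, -0.4, -1.1]
gripper_width: 42.5
grasp_force: 55.9
(array([317.7, 245.5]), array([ 93.1, 113.1]), array([439.8, 182.4,  90. ]))
```

The ellipse keeps growing while the arm holds still, so the cup is creeping in the grip. I set it back down, open, rise and measure again.

```bash
python3 -m pendant '[[0,0,0.01,0,0,0,0.04],[0,0,0.01,0,0,0,0.04],[0,0,0.004,0,0,0,0.04],[0,0,0.002,0,0,0,0.04],[0,0,0.002,0,0,0,0.04],[0,0,0,0,0,0,0.04]]'
python3 -m pendant '[[0,0,0,0,0,0,0.06],[0,0,0,0,0,0,0.0854],[0,0,0,0,0,0,0.0854],[0,0,0,0,0,0,0.0854],[0,0,0,0,0,0,0.0854]]'
python3 -m pendant '[[0,0,-0.02,0,0,0,0.0854],[0,0,-0.04,0,0,0,0.0854],[0,0,-0.04,0,0,0,0.0854],[0,0,-0.04,0,0,0,0.0854],[0,0,-0.03,0,0,0,0.0854],[0,0,0,0,0,0,0.0854],[0,0,0,0,0,0,0.0854],[0,0,0,0,0,0,0.0854]]'
python3 st.py
python3 - <<'E'
from h import *; from bench import arm
d=arm.get_image("wrist"); im=d["image"]; np.savez("w2.npz",**d)
cv2.imwrite("pics/w2.png",np.hstack([cv2.resize(im[130:240,260:390],None,fx=3,fy=3),cv2.resize(arm.get_image("scene")["image"][170:280,250:380],None,fx=3,fy=3)])[:,:,::-1])
E
```

```text
clock: 5.8
position: [430.9, 190.5, 39.3]
ee_rot: [0.898, -0.441, 0.001, 0.0]
contact_force: [-8.7, -3.9, 29.9]
gripper_width: 41.2
grasp_force: 52.9
clock: 6.3
position: [430.4, 190.1, 35.8]
ee_rot: [0.897, -0.442, -0.0, 0.0]
contact_force: [-0.5, -0.1, -0.7]
gripper_width: 85.2
grasp_force: 0.0
clock: 7.1
position: [429.7, 189.7, 204.9]
ee_rot: [0.897, -0.442, -0.001, 0.001]
contact_force: [-0.6, 0.5, 0.1]
gripper_width: 85.1
grasp_force: 0.0
t 7.1 tcp [429.7 189.7 204.9] w 85.1 x_tool [ 0.609 -0.793 -0.   ] z_tool [-0.002 -0.002 -1.   ] j [ 0.76  0.13 -0.38 -0.   -1.06 -0.11]
```

View pics/w2.png

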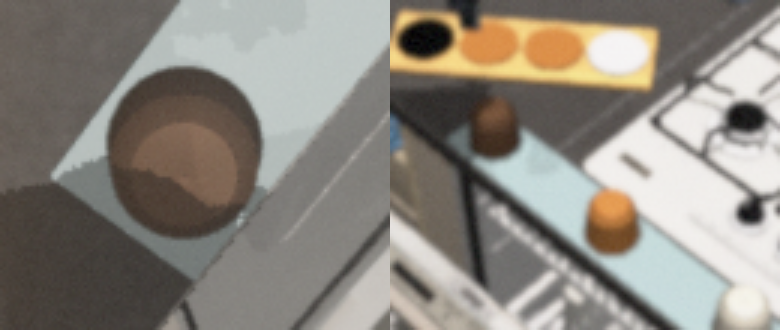

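```bash
python3 - <<'E'
from h import *
d={k:(v if v.ndim else float(v)) for k,v in np.load("w2.npz").items()}
print(cast(d,(321.7,177.3),3).round(1),cast(d,(321.5,188.3),59).round(1), d["xyz"].round(1))
for p in [(321.5,170.7),(321.5,205.7),(304,188.3),(339,188.3)]: print(cast(d,p,59).round(1))
E
```

```text
[430.4 190.2   3. ] [430.2 190.9  59. ] [471.1 137.3 356.3]
[441.1 176.6  59. ]
[419.  205.4  59. ]
[444.2 201.7  59. ]
[416.1 180.1  59. ]
```

The cup is upright and unmoved: base (430.4,190.2) and foot (430.2,190.9) agree. The grip was simply too high. I turn the closing line along y, clear of the hob, and grip lower.

```bash
python3 -m pendant '[[0,0,0.03,0,0,-7.5,0.0854],[0,0,0.03,0,0,-7.5,0.0854],[0,0,0.03,0,0,-7.5,0.0854],[0,0,0.02,0,0,-7.5,0.0854],[0,0,0,0,0,-7.5,0.0854],[0,0,0,0,0,-7.5,0.0854],[0,0,0,0,0,-7.5,0.0854],[0,0,0,0,0,0,0.0854],[0,0,0,0,0,0,0.0854]]'; python3 st.py 430.3 190.5 27
```

```text
clock: 8.1
position: [430.2, 190.0, 95.6]
ee_rot: [1.0, -0.001, -0.001, 0.001]
contact_force: [-0.2, -0.2, -1.1]
gripper_width: 85.4
grasp_force: 0.0
t 8.1 tcp [430.2 190.   95.6] w 85.4 x_tool [ 1.    -0.002 -0.001] z_tool [-0.001 -0.001 -1.   ] j [ 0.76  0.27 -0.53  0.   -0.77  0.81]
shift [ 0.1 -0.6 68.6]
turn about tool z to align deg 52.38
```

```bash
python3 -m pendant '[[0,0,0.02,0,0,0,0.0854],[0,0,0.022,0,0,0,0.0854],[0,0,0.015,0,0,0,0.0854],[0,0,0.008,0,0,0,0.0854],[0,0,0.004,0,0,0,0.0854],[0,0,0,0,0,0,0.0854],[0,0,0,0,0,0,0.065],[0,0,0,0,0,0,0.065],[0,0,0,0,0,0,0.065],[0,0,0,0,0,0,0.065]]'; python3 -m pendant '[[0,0,0,0,0,0,0.05],[0,0,0,0,0,0,0.05],[0,0,0,0,0,0,0.05]]';  python3 -m pendant '[[0,0,0,0,0,0,0.05],[0,0,0,0,0,0,0.05],[0,0,0,0,0,0,0.05]]'
```

```text
clock: 9.1
position: [430.7, 190.4, 27.6]
ee_rot: [1.0, 0.0, 0.0, -0.0]
contact_force: [0.6, -0.1, -0.6]
gripper_width: 64.9
grasp_force: 0.0
clock: 9.4
position: [430.7, 190.5, 27.9]
ee_rot: [1.0, 0.001, 0.0, -0.0]
contact_force: [-1.5, -0.4, 4.6]
gripper_width: 50.6
grasp_force: 30.6
clock: 9.7
position: [430.7, 190.5, 27.9]
ee_rot: [1.0, 0.001, 0.0, -0.0]
contact_force: [-1.3, 0.5, 4.3]
gripper_width: 50.7
grasp_force: 30.6
```

```bash
python3 -m pendant '[[0,0,0,0,0,0,0.03],[0,0,0,0,0,0,0.03],[0,0,0,0,0,0,0.03],[0,0,0,0,0,0,0.03]]'; python3 -m pendant '[[0,0,-0.005,0,0,0,0.03],[0,0,-0.01,0,0,0,0.03],[0,0,-0.005,0,0,0,0.03],[0,0,0,0,0,0,0.03],[0,0,0,0,0,0,0.03]]';for i in 1 2 3; do python3 -m pendant '[[0,0,0,0,0,0,0.03],[0,0,0,0,0,0,0.03]]' | grep -E "width|position"; python3 - <<'E'
from h import *; from bench import arm
d=arm.get_image("wrist"); im=d["image"]; hsv=cv2.cvtColor(im,cv2.COLOR_RGB2HSV).astype(int)
print(ell(d,(hsv[...,0]<25)&(hsv[...,1]>80)&(hsv[...,2]>45),(260,170,380,310),90))
cv2.imwrite("pics/g3.png",im[150:400,120:520,::-1])
E
done
```

```text
clock: 10.1
position: [430.7, 190.5, 28.2]
ee_rot: [1.0, 0.001, 0.0, -0.0]
contact_force: [-2.2, -0.2, 7.9]
gripper_width: 49.3
grasp_force: 60.6
clock: 10.6
position: [430.5, 190.2, 47.3]
ee_rot: [1.0, 0.0, 0.0, -0.0]
contact_force: [0.1, 0.3, -0.8]
gripper_width: 49.3
grasp_force: 61.7
position: [430.3, 190.1, 46.9]
gripper_width: 48.8
(array([315.6, 253.1]), array([ 92.5, 120.3]), array([446.7, 193. ,  90. ]))
position: [430.5, 190.2, 47.1]
gripper_width: 49.4
(array([314.4, 253.2]), array([ 89.2, 121.3]), array([446.8, 193.5,  90. ]))
position: [430.5, 190.2, 47.2]
gripper_width: 49.0
(array([315.2, 253.2]), array([ 88.4, 120.8]), array([446.7, 193.3,  90. ]))
```

View pics/g3.png

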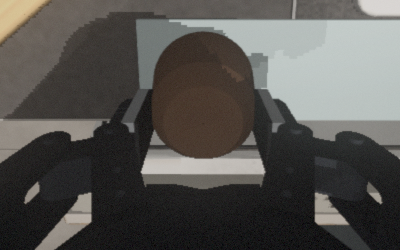

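Steady now (49 mm, 61 N). I carry it to the cork coaster next to black.

```bash
python3 -m pendant '[[0,0,-0.015,0,0,5.2,0.03],[0,0,-0.025,0,0,7.5,0.03],[0,0,-0.02,0,0,7.5,0.03],[0,0,-0.015,0,0,7.5,0.03],[0,0,0,0,0,7.5,0.03],[0,0,0,0,0,7.5,0.03],[0,0,0,0,0,6.7,0.03],[0,0,0,0,0,3,0.03],[0,0,0,0,0,0,0.03]]'; python3 -m pendant '[[-0.004,-0.018,0,0,0,0,0.03],[-0.008,-0.035,0,0,0,0,0.03],[-0.008,-0.036,0,0,0,0,0.03],[-0.008,-0.036,0,0,0,0,0.03],[-0.0047,-0.021,0,0,0,0,0.03],[0,0,0,0,0,0,0.03],[0,0,0,0,0,0,0.03],[0,0,0,0,0,0,0.03]]'; python3 st.py 526.5 305.2 41.5
```

```text
clock: 12.25
position: [430.4, 190.2, 122.2]
ee_rot: [0.898, -0.441, -0.0, 0.0]
contact_force: [0.7, -0.4, -1.2]
gripper_width: 48.8
grasp_force: 61.9
clock: 13.05
position: [525.3, 304.5, 121.9]
ee_rot: [0.898, -0.441, -0.0, 0.001]
contact_force: [0.7, -1.1, -1.5]
gripper_width: 49.0
grasp_force: 62.0
t 13.1 tcp [525.3 304.5 121.9] w 49.0 x_tool [ 0.611 -0.792 -0.   ] z_tool [-0.001 -0.001 -1.   ] j [ 0.79  0.44 -0.17 -0.   -0.96 -0.13]
shift [ 0.2 -1.5 80.4]
turn about tool z to align deg 0.15
```

```bash
python3 -m pendant '[[0,-0.0015,0.02,0,0,0,0.03],[0,0,0.025,0,0,0,0.03],[0,0,0.018,0,0,0,0.03],[0,0,0.01,0,0,0,0.03],[0,0,0.004,0,0,0,0.03],[0,0,0.002,0,0,0,0.03],[0,0,0.001,0,0,0,0.03],[0,0,0,0,0,0,0.03],[0,0,0,0,0,0,0.03]]'
```

```text
clock: 13.95
position: [527.6, 306.6, 42.9]
ee_rot: [0.898, -0.441, 0.0, -0.001]
contact_force: [-0.0, -0.2, -0.9]
gripper_width: 49.2
grasp_force: 62.0
```

```bash
python3 -m pendant '[[0,0.0017,0.0005,0,0,0,0.03],[0,0,0.001,0,0,0,0.03],[0,0,0,0,0,0,0.03],[0,0,0,0,0,0,0.055],[0,0,0,0,0,0,0.0854],[0,0,0,0,0,0,0.0854],[0,0,0,0,0,0,0.0854],[0,0,0,0,0,0,0.0854]]'; python3 -m pendant '[[0,0,-0.01,0,0,0,0.0854],[0,0,-0.03,0,0,0,0.0854],[0,0,-0.04,0,0,0,0.0854],[0,0,-0.04,0,0,0,0.0854],[0,0,-0.03,0,0,0,0.0854],[0,0,0,0,0,0,0.0854],[0,0,0,0,0,0,0.0854]]'; python3 - <<'E'
from h import *; from bench import arm
d=arm.get_image("wrist"); im=d["image"]; np.savez("w3.npz",**d)
cv2.imwrite("pics/w3.png",im[:,:,::-1])
E
python3 st.py 430 2 95
```

```text
clock: 14.75
position: [526.0, 305.3, 40.6]
ee_rot: [0.897, -0.441, -0.0, 0.0]
contact_force: [-0.4, -0.2, -0.1]
gripper_width: 85.1
grasp_force: 0.0
clock: 15.45
position: [525.9, 305.4, 192.0]
ee_rot: [0.897, -0.441, 0.0, -0.001]
contact_force: [-0.4, -0.3, -0.5]
gripper_width: 85.5
grasp_force: 0.0
t 15.5 tcp [525.4 304.9 190.5] w 85.3 x_tool [ 0.611 -0.792 -0.   ] z_tool [-0.001 -0.    -1.   ] j [ 0.79  0.38 -0.08 -0.   -1.11 -0.13]
shift [181.6 260.5  95.6]
turn about tool z to align deg 0.12
```

View pics/w3.png

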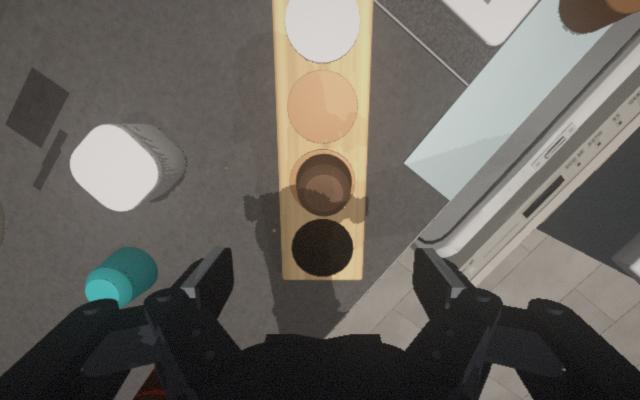

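Brown stands centred at (323,185) on the second cork coaster. The black coaster is now fully seen at (323,248), so I check all of them and then go on to tan.

```bash
python3 - <<'E'
from h import *
d={k:(v if v.ndim else float(v)) for k,v in np.load("w3.npz").items()}
hsv=cv2.cvtColor(d["image"],cv2.COLOR_RGB2HSV).astype(int); H,S,V=[hsv[...,i] for i in range(3)]
print("blk",ell(d,V<60,(288,216,358,278),16)); print("cw",ell(d,(S>85)&(H<19),(283,68,362,146),16)); print("wh",ell(d,(S<40)&(V>130),(280,0,365,66),16))
print("cup",ell(d,V<125,(296,154,352,216),40))
E
python3 -m pendant '[[0.02,0.03,0,0,0,0,0.0854],[0.032,0.045,0,0,0,0,0.0854],[0.032,0.045,0,0,0,0,0.0854],[0.032,0.045,0,0,0,0,0.0854],[0.032,0.045,0,0,0,0,0.0854],[0.022,0.033,0,0,0,0,0.0854],[0.0116,0.0175,0,0,0,0,0.0854],[0,0,0,0,0,0,0.0854]]'; python3 -m pendant '[[0,0,0.005,0,0,-7.5,0.0854],[0,0,0,0,0,-7.5,0.0854],[0,0,0,0,0,-7.5,0.0854],[0,0,0,0,0,-7.5,0.0854],[0,0,0,0,0,-7.5,0.0854],[0,0,0,0,0,-7.5,0.0854],[0,0,0,0,0,-7.4,0.0854],[0,0,0,0,0,0,0.0854],[0,0,0,0,0,0,0.0854]]'; python3 st.py 430 2 95
python3 - <<'E'
from h import *; from bench import arm
d=arm.get_image("wrist"); im=d["image"]; np.savez("w4.npz",**d)
cv2.imwrite("pics/w4.png",im[:,:,::-1])
E
```

```text
blk (array([321.8, 247.3]), array([56.2, 59.6]), array([479.1, 368.9,  16. ]))
cw (array([320.9, 107.5]), array([71.9, 77.7]), array([575.9, 244.9,  16. ]))
wh (array([322.1,  20. ]), array([75.1, 84.9]), array([624.4, 180. ,  16. ]))
cup (array([323.2, 185. ]), array([57.1, 62.9]), array([526.8, 304.3,  40. ]))
clock: 16.3
position: [434.6, 19.9, 189.6]
ee_rot: [0.897, -0.443, -0.001, 0.001]
contact_force: [-0.8, 0.1, -0.2]
gripper_width: 85.7
grasp_force: 0.0
clock: 17.2
position: [436.7, 22.7, 185.1]
ee_rot: [1.0, -0.0, -0.001, 0.0]
contact_force: [-0.0, -0.8, -0.0]
gripper_width: 84.9
grasp_force: 0.0
t 17.2 tcp [436.7  22.7 185.1] w 84.9 x_tool [ 1.    -0.001 -0.001] z_tool [-0.001 -0.001 -1.   ] j [ 0.43  0.1  -0.48 -0.   -1.    1.14]
shift [-6.6 20.6 90.1]
turn about tool z to align deg 52.42
```

View pics/w4.png

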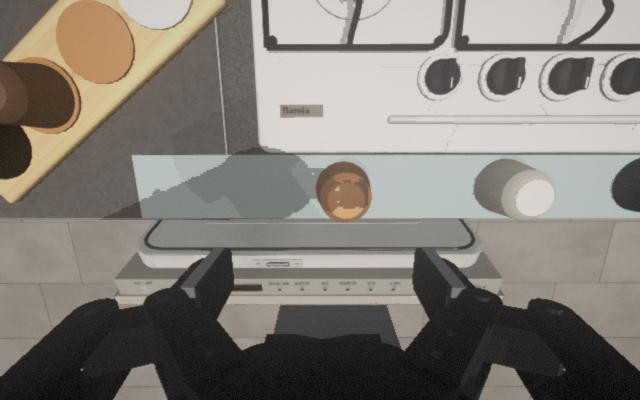

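Tan at (344,190), cream at (512,188) with its foot at (531,197), black at the right edge. I cast tan's base and foot.

```bash
python3 - <<'E'
from h import *
d={k:(v if v.ndim else float(v)) for k,v in np.load("w4.npz").items()}
hsv=cv2.cvtColor(d["image"],cv2.COLOR_RGB2HSV).astype(int); H,S,V=[hsv[...,i] for i in range(3)]
m=(S>60)&(H<25); e=ell(d,m,(305,150,385,228),30); print(e)
print(ell(d,m&(V>125),(305,150,385,228),59), cast(d,(344,189.5),3).round(1),cast(d,(345.5,200),59).round(1))
E
```

```text
(array([343.7, 191.8]), array([54.3, 60.8]), array([430.2,   0.6,  30. ]))
(array([345.7, 197. ]), array([49. , 51.2]), array([432. ,   0.7,  59. ])) [426.4  -1.7   3. ] [429.1   0.8  59. ]
```

```bash
python3 -m pendant '[[-0.004,0.012,0.02,0,0,0,0.0854],[-0.003,0.010,0.035,0,0,0,0.0854],[0,0,0.035,0,0,0,0.0854],[0,0,0.03,0,0,0,0.0854],[0,0,0.02,0,0,0,0.0854],[0,0,0.01,0,0,0,0.0854],[0,0,0,0,0,0,0.0854],[0,0,0,0,0,0,0.0854]]'; python3 st.py 429.5 0.8 27.5
```

```text
clock: 18.05
position: [430.5, 0.5, 36.3]
ee_rot: [1.0, 0.001, 0.001, -0.0]
contact_force: [0.6, 0.1, 1.2]
gripper_width: 85.3
grasp_force: 0.0
t 18.1 tcp [430.5   0.5  36.3] w 85.3 x_tool [1.    0.001 0.001] z_tool [ 0.001  0.    -1.   ] j [ 0.38  0.31 -0.69  0.   -0.57  1.19]
shift [-1.  -0.3  8.8]
turn about tool z to align deg 52.53
```

```bash
python3 -m pendant '[[-0.001,0,0.006,0,0,0,0.0854],[0,0,0.003,0,0,0,0.0854],[0,0,0,0,0,0,0.07],[0,0,0,0,0,0,0.03],[0,0,0,0,0,0,0.03],[0,0,0,0,0,0,0.03],[0,0,0,0,0,0,0.03],[0,0,0,0,0,0,0.03],[0,0,0,0,0,0,0.03]]';python3 -m pendant '[[0,0,-0.01,0,0,0,0.03],[0,0,-0.02,0,0,5.4,0.03],[0,0,-0.025,0,0,7.5,0.03],[0,0,-0.025,0,0,7.5,0.03],[0,0,-0.02,0,0,7.5,0.03],[0,0,0,0,0,7.5,0.03],[0,0,0,0,0,7.5,0.03],[0,0,0,0,0,6.6,0.03],[0,0,0,0,0,3,0.03],[0,0,0,0,0,0,0.03],[0,0,0,0,0,0,0.03]]'; python3 st.py 575.4 242.9
```

```text
clock: 18.95
position: [429.0, 0.2, 27.7]
ee_rot: [1.0, 0.001, 0.0, 0.0]
contact_force: [-1.5, -0.1, 7.1]
gripper_width: 49.4
grasp_force: 60.8
clock: 20.05
position: [428.7, 0.2, 127.0]
ee_rot: [0.897, -0.441, 0.0, -0.0]
contact_force: [0.0, -0.1, -1.6]
gripper_width: 49.8
grasp_force: 62.0
t 20.1 tcp [4.287e+02 2.000e-01 1.270e+02] w 49.8 x_tool [ 0.61  -0.792  0.   ] z_tool [ 0.  0. -1.] j [ 0.38  0.15 -0.59 -0.   -0.83  0.27]
shift [-1.026e+02 -2.644e+02  1.000e-01]
turn about tool z to align deg 0.1
```

```bash
python3 -m pendant '[[-0.008,-0.02,0,0,0,0,0.03],[-0.013,-0.033,0,0,0,0,0.03],[-0.013,-0.035,0,0,0,0,0.03],[-0.013,-0.035,0,0,0,0,0.03],[-0.013,-0.035,0,0,0,0,0.03],[-0.013,-0.034,0,0,0,0,0.03],[-0.013,-0.034,0,0,0,0,0.03],[-0.0108,-0.025,0,0,0,0,0.03],[-0.0058,-0.0134,0,0,0,0,0.03],[0,0,0,0,0,0,0.03],[0,0,0,0,0,0,0.03],[0,0,0,0,0,0,0.03]]'; python3 st.py 575.4 242.9 41.5
```

```text
clock: 21.25
position: [575.1, 241.6, 126.7]
ee_rot: [0.897, -0.442, -0.0, 0.0]
contact_force: [-0.8, 0.0, -0.6]
gripper_width: 49.5
grasp_force: 62.0
t 21.2 tcp [575.1 241.6 126.7] w 49.5 x_tool [ 0.609 -0.793 -0.   ] z_tool [-0.001 -0.    -1.   ] j [ 0.66  0.46 -0.12 -0.   -0.99 -0.  ]
shift [-0.8 -1.1 85.2]
turn about tool z to align deg -0.0
```

```bash
python3 -m pendant '[[-0.0008,0,0.02,0,0,0,0.03],[0,0,0.027,0,0,0,0.03],[0,0,0.02,0,0,0,0.03],[0,0,0.01,0,0,0,0.03],[0,0,0.004,0,0,0,0.03],[0,0,0.002,0,0,0,0.03],[0,0,0,0,0,0,0.03],[0,0,0,0,0,0,0.03]]'; python3 st.py 575.4 242.9 41
```

```text
clock: 22.05
position: [575.9, 243.8, 44.8]
ee_rot: [0.897, -0.442, 0.001, -0.001]
contact_force: [0.7, -0.1, -1.5]
gripper_width: 50.0
grasp_force: 62.0
t 22.1 tcp [575.9 243.8  44.8] w 50.0 x_tool [ 0.61  -0.793  0.   ] z_tool [ 0.002  0.001 -1.   ] j [ 0.66  0.55 -0.2   0.   -0.81 -0.  ]
shift [0.4 0.9 3.8]
turn about tool z to align deg 0.05
```

Lower, release, rise, then look while moving on to cream (near 430, -171).

```bash
python3 -m pendant '[[0,0.001,0.002,0,0,0,0.03],[0,0,0.0015,0,0,0,0.03],[0,0,0,0,0,0,0.03],[0,0,0,0,0,0,0.055],[0,0,0,0,0,0,0.0854],[0,0,0,0,0,0,0.0854],[0,0,0,0,0,0,0.0854],[0,0,0,0,0,0,0.0854]]'; python3 -m pendant '[[0,0,-0.01,0,0,0,0.0854],[0,0,-0.03,0,0,0,0.0854],[0,0,-0.04,0,0,0,0.0854],[0,0,-0.04,0,0,0,0.0854],[0,0,-0.03,0,0,0,0.0854],[0,0,0,0,0,0,0.0854],[0,0,0,0,0,0,0.0854]]'; python3 - <<'E'
from h import *; from bench import arm
d=arm.get_image("wrist"); im=d["image"]; np.savez("w5.npz",**d); cv2.imwrite("pics/w5.png",im[:,:,::-1])
hsv=cv2.cvtColor(im,cv2.COLOR_RGB2HSV).astype(int); H,S,V=[hsv[...,i] for i in range(3)]
print("white",ell(d,(S<40)&(V>130),(270,50,370,148),16))
E
python3 st.py 430 -172
```

```text
clock: 22.85
position: [574.6, 242.8, 40.1]
ee_rot: [0.897, -0.442, -0.0, 0.0]
contact_force: [0.9, 0.7, 0.4]
gripper_width: 85.5
grasp_force: 0.0
clock: 23.55
position: [574.5, 243.0, 191.6]
ee_rot: [0.897, -0.442, 0.0, -0.001]
contact_force: [0.3, -0.3, -1.5]
gripper_width: 85.7
grasp_force: 0.0
white (array([322.4, 105.3]), array([70.2, 73.6]), array([624.6, 179.6,  16. ]))
t 23.6 tcp [574.  242.5 190.1] w 85.8 x_tool [ 0.609 -0.793 -0.001] z_tool [-0.001  0.    -1.   ] j [ 0.66  0.4  -0.04 -0.   -1.13 -0.  ]
shift [2.410e+02 3.667e+02 1.000e-01]
turn about tool z to align deg 0.02
```

View pics/w5.png

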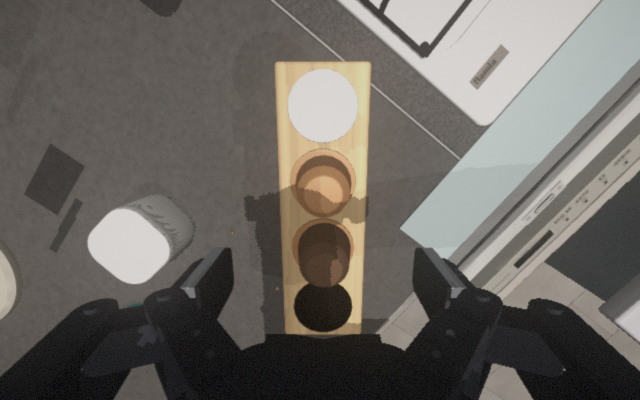

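Tan at (323,187) sits centred on the cork coaster beside white, brown still fine. White measures (624.6,179.6). Next is cream.

```bash
python3 -m pendant '[[0.013,0.02,0,0,0,0,0.0854],[0.023,0.035,0,0,0,0,0.0854],[0.024,0.0365,0,0,0,0,0.0854],[0.024,0.0365,0,0,0,0,0.0854],[0.024,0.0365,0,0,0,0,0.0854],[0.024,0.0365,0,0,0,0,0.0854],[0.024,0.0365,0,0,0,0,0.0854],[0.024,0.0365,0,0,0,0,0.0854],[0.024,0.0365,0,0,0,0,0.0854],[0.022,0.034,0,0,0,0,0.0854],[0.015,0.023,0,0,0,0,0.0854],[0,0,0,0,0,0,0.0854]]'; python3 -m pendant '[[0,0,0,0,0,-7.5,0.0854],[0,0,0,0,0,-7.5,0.0854],[0,0,0,0,0,-7.5,0.0854],[0,0,0,0,0,-7.5,0.0854],[0,0,0,0,0,-7.5,0.0854],[0,0,0,0,0,-7.5,0.0854],[0,0,0,0,0,-7.4,0.0854],[0,0,0,0,0,0,0.0854],[0,0,0,0,0,0,0.0854]]'; python3 st.py 430 -172 
python3 - <<'E'
from h import *; from bench import arm
d=arm.get_image("wrist"); im=d["image"]; np.savez("w6.npz",**d)
cv2.imwrite("pics/w6.png",im[:,:,::-1])
E
```

```text
clock: 24.8
position: [427.8, -174.4, 188.8]
ee_rot: [0.896, -0.444, -0.002, 0.001]
contact_force: [-0.2, 0.1, 0.1]
gripper_width: 85.7
grasp_force: 0.0
clock: 25.7
position: [429.9, -171.9, 189.5]
ee_rot: [1.0, -0.001, -0.001, -0.0]
contact_force: [0.1, 1.1, -0.3]
gripper_width: 85.3
grasp_force: 0.0
t 25.7 tcp [ 429.9 -171.9  189.5] w 85.3 x_tool [ 1.    -0.003 -0.002] z_tool [-0.002  0.    -1.   ] j [-0.03  0.14 -0.42 -0.   -1.02  1.6 ]
shift [ 0.1  0.1 -0. ]
turn about tool z to align deg 52.31
```

View pics/w6.png

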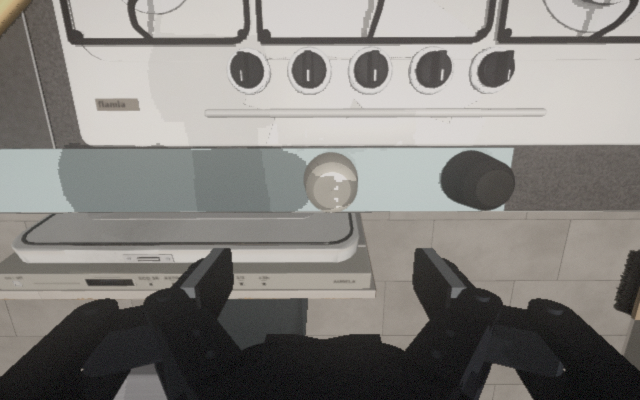

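Cream's outline spans columns 304–358 and rows 152–211, centre (331,181.5). Black's base is near (469,179) and its foot near (495,187).

```bash
python3 - <<'E'
from h import *
d={k:(v if v.ndim else float(v)) for k,v in np.load("w6.npz").items()}
print("cream",cast(d,(331,181.5),30).round(1),cast(d,(331,179.5),3).round(1),"black",cast(d,(468.5,178.5),3).round(1),cast(d,(495,187),59).round(1))
E
python3 st.py 429.5 -173 27.5
```

```text
cream [ 433.3 -180.6   30. ] [ 430.1 -181.4    3. ] black [ 430.9 -338.3    3. ] [ 433.6 -337.2   59. ]
t 25.8 tcp [ 429.9 -172.   189.7] w 85.0 x_tool [ 1.    -0.003 -0.001] z_tool [-0.001  0.    -1.   ] j [-0.03  0.14 -0.42 -0.   -1.02  1.6 ]
shift [ -0.2   1.1 162.2]
turn about tool z to align deg 52.33
```

```bash
python3 -m pendant '[[0.0015,0.009,0.02,0,0,0,0.0854],[0,0,0.035,0,0,0,0.0854],[0,0,0.035,0,0,0,0.0854],[0,0,0.03,0,0,0,0.0854],[0,0,0.02,0,0,0,0.0854],[0,0,0.014,0,0,0,0.0854],[0,0,0.005,0,0,0,0.0854],[0,0,0,0,0,0,0.0854],[0,0,0,0,0,0,0.0854]]'; python3 st.py 431.5 -181 27.5
```

```text
clock: 26.65
position: [432.2, -181.3, 31.8]
ee_rot: [1.0, -0.0, 0.001, 0.0]
contact_force: [-0.3, 0.1, 0.4]
gripper_width: 85.4
grasp_force: 0.0
t 26.6 tcp [ 432.2 -181.3   31.8] w 85.4 x_tool [ 1.    -0.001  0.001] z_tool [ 0.001 -0.    -1.   ] j [-0.05  0.37 -0.61  0.   -0.6   1.62]
shift [-0.7 -0.3  4.3]
turn about tool z to align deg 52.42
```

```bash
python3 -m pendant '[[-0.0005,0,0.003,0,0,0,0.0854],[0,0,0.0013,0,0,0,0.0854],[0,0,0,0,0,0,0.07],[0,0,0,0,0,0,0.03],[0,0,0,0,0,0,0.03],[0,0,0,0,0,0,0.03],[0,0,0,0,0,0,0.03],[0,0,0,0,0,0,0.03],[0,0,0,0,0,0,0.03]]';python3 -m pendant '[[0,0,-0.01,0,0,0,0.03],[0,0,-0.02,0,0,5.4,0.03],[0,0,-0.025,0,0,7.5,0.03],[0,0,-0.025,0,0,7.5,0.03],[0,0,-0.02,0,0,7.5,0.03],[0,0,0,0,0,7.5,0.03],[0,0,0,0,0,7.5,0.03],[0,0,0,0,0,6.5,0.03],[0,0,0,0,0,3,0.03],[0,0,0,0,0,0,0.03],[0,0,0,0,0,0,0.03]]'; python3 st.py 624.5 179.7
```

```text
clock: 27.55
position: [431.4, -181.3, 27.9]
ee_rot: [1.0, -0.0, 0.0, 0.0]
contact_force: [-1.1, 1.3, 7.0]
gripper_width: 49.3
grasp_force: 60.7
clock: 28.65
position: [431.0, -181.3, 127.2]
ee_rot: [0.897, -0.441, 0.0, -0.0]
contact_force: [0.3, -0.0, 0.1]
gripper_width: 49.0
grasp_force: 61.7
t 28.6 tcp [ 431.  -181.3  127.2] w 49.0 x_tool [ 0.61  -0.792  0.   ] z_tool [ 0.  0. -1.] j [-0.05  0.22 -0.5  -0.   -0.85  0.71]
shift [-1.678e+02 -3.736e+02  1.000e-01]
turn about tool z to align deg 0.1
```

```bash
python3 -m pendant '[[-0.009,-0.02,0,0,0,0,0.03],[-0.015,-0.034,0,0,0,0,0.03],[-0.0165,-0.0365,0,0,0,0,0.03],[-0.0165,-0.0365,0,0,0,0,0.03],[-0.0165,-0.0365,0,0,0,0,0.03],[-0.0165,-0.0365,0,0,0,0,0.03],[-0.0165,-0.0365,0,0,0,0,0.03],[-0.0165,-0.0365,0,0,0,0,0.03],[-0.0165,-0.0365,0,0,0,0,0.03],[-0.015,-0.034,0,0,0,0,0.03],[-0.0095,-0.0205,0,0,0,0,0.03],[-0.0038,-0.0096,0,0,0,0,0.03]]'; python3 -m pendant '[[0,0,0,0,0,0,0.03],[0,0,0,0,0,0,0.03],[0,0,0,0,0,0,0.03],[0,0,0,0,0,0,0.03]]'; python3 st.py 624.5 179.7 41
```

```text
clock: 29.85
position: [625.6, 181.4, 126.3]
ee_rot: [0.898, -0.441, -0.0, 0.0]
contact_force: [-0.5, -0.4, -1.4]
gripper_width: 49.4
grasp_force: 61.7
clock: 30.25
position: [624.6, 178.4, 127.3]
ee_rot: [0.897, -0.442, -0.0, -0.0]
contact_force: [-0.3, -0.5, -0.4]
gripper_width: 49.6
grasp_force: 61.7
t 30.2 tcp [624.6 178.4 127.3] w 49.6 x_tool [ 0.609 -0.793 -0.   ] z_tool [-0.  0. -1.] j [ 0.53  0.5  -0.05 -0.   -1.02  0.13]
shift [-1.1 -0.7 86.3]
turn about tool z to align deg -0.02
```

```bash
python3 -m pendant '[[-0.001,0,0.02,0,0,0,0.03],[0,0,0.027,0,0,0,0.03],[0,0,0.02,0,0,0,0.03],[0,0,0.01,0,0,0,0.03],[0,0,0.004,0,0,0,0.03],[0,0,0.002,0,0,0,0.03],[0,0,0,0,0,0,0.03],[0,0,0,0,0,0,0.03]]'; python3 st.py 624.5 179.7 41
```

```text
clock: 31.05
position: [625.0, 180.6, 45.0]
ee_rot: [0.897, -0.442, 0.001, -0.001]
contact_force: [0.1, 0.2, 0.1]
gripper_width: 49.4
grasp_force: 61.8
t 31.1 tcp [625.  180.6  45. ] w 49.4 x_tool [ 0.61  -0.793  0.   ] z_tool [ 0.002  0.001 -1.   ] j [ 0.53  0.59 -0.13  0.   -0.85  0.13]
shift [0.3 1.  4. ]
turn about tool z to align deg 0.05
```

```bash
python3 -m pendant '[[0,0.001,0.002,0,0,0,0.03],[0,0,0.0017,0,0,0,0.03],[0,0,0,0,0,0,0.03],[0,0,0,0,0,0,0.055],[0,0,0,0,0,0,0.0854],[0,0,0,0,0,0,0.0854],[0,0,0,0,0,0,0.0854],[0,0,0,0,0,0,0.0854]]'; python3 -m pendant '[[0,0,-0.01,0,0,0,0.0854],[0,0,-0.03,0,0,0,0.0854],[0,0,-0.04,0,0,0,0.0854],[0,0,-0.04,0,0,0,0.0854],[0,0,-0.03,0,0,0,0.0854],[0,0,0,0,0,0,0.0854],[0,0,0,0,0,0,0.0854]]';  python3 -m pendant '[[0.012,0.02,0,0,0,0,0.0854],[0.023,0.036,0,0,0,0,0.0854],[0.025,0.04,0,0,0,0,0.0854],[0.025,0.04,0,0,0,0,0.0854],[0.025,0.04,0,0,0,0,0.0854],[0.025,0.04,0,0,0,0,0.0854],[0.025,0.04,0,0,0,0,0.0854],[0.025,0.04,0,0,0,0,0.0854],[0.025,0.04,0,0,0,0,0.0854],[0.025,0.04,0,0,0,0,0.0854],[0.025,0.04,0,0,0,0,0.0854],[0.02,0.03,0,0,0,0,0.0854]]'; python3 -m pendant '[[0.01,0.016,0,0,0,-7.5,0.0854],[0,0,0,0,0,-7.5,0.0854],[0,0,0,0,0,-7.5,0.0854],[0,0,0,0,0,-7.5,0.0854],[0,0,0,0,0,-7.5,0.0854],[0,0,0,0,0,-7.5,0.0854],[0,0,0,0,0,-7.4,0.0854],[0,0,0,0,0,0,0.0854],[0,0,0,0,0,0,0.0854]]'; python3 st.py 432 -337.5 
python3 - <<'E'
from h import *; from bench import arm
d=arm.get_image("wrist"); im=d["image"]; np.savez("w7.npz",**d)
hsv=cv2.cvtColor(im,cv2.COLOR_RGB2HSV).astype(int); V=hsv[...,2]
cv2.imwrite("pics/w7.png",np.hstack([im[100:260,220:420],cv2.resize(arm.get_image("top")["image"][150:270,230:380],(200,160))])[:,:,::-1])
E
```

```text
clock: 31.85
position: [623.6, 179.7, 40.1]
ee_rot: [0.897, -0.442, -0.0, 0.0]
contact_force: [0.4, 0.7, -0.4]
gripper_width: 85.3
grasp_force: 0.0
clock: 32.55
position: [623.7, 179.8, 191.6]
ee_rot: [0.897, -0.442, 0.0, -0.001]
contact_force: [-0.1, -0.0, -0.1]
gripper_width: 85.7
grasp_force: 0.0
clock: 33.75
position: [438.5, -315.8, 188.8]
ee_rot: [0.897, -0.442, -0.002, 0.0]
contact_force: [1.2, -0.5, -0.6]
gripper_width: 84.9
grasp_force: 0.0
clock: 34.65
position: [433.5, -331.6, 189.2]
ee_rot: [1.0, -0.002, -0.001, -0.0]
contact_force: [0.2, 0.3, -0.2]
gripper_width: 85.4
grasp_force: 0.0
t 34.6 tcp [ 433.5 -331.6  189.2] w 85.4 x_tool [ 1.    -0.003 -0.002] z_tool [-0.002  0.001 -1.   ] j [-0.36  0.28 -0.23 -0.   -1.06  1.92]
shift [-1.5  5.9 -0. ]
turn about tool z to align deg 52.28
```

View pics/w7.png

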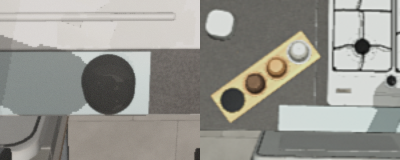

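Black's outline is centred at (329,184.5). The top view shows three cups on the board in the right order.

```bash
python3 - <<'E'
from h import *
d={k:(v if v.ndim else float(v)) for k,v in np.load("w7.npz").items()}
print("black",cast(d,(329,184.5),30).round(1),cast(d,(329,181.5),3).round(1))
E
python3 -m pendant '[[-0.0015,0.0055,0.02,0,0,0,0.0854],[0,0,0.035,0,0,0,0.0854],[0,0,0.035,0,0,0,0.0854],[0,0,0.02,0,0,0,0.0854],[0,0,0,0,0,0,0.0854],[0,0,0,0,0,0,0.0854],[0,0,0,0,0,0,0.0854]]'; python3 st.py 432 -337.5 27.5
```

```text
black [ 433.9 -338.1   30. ] [ 431.5 -338.7    3. ]
clock: 35.45
position: [433.8, -337.9, 81.8]
ee_rot: [1.0, -0.0, 0.001, 0.001]
contact_force: [0.5, 0.2, 0.2]
gripper_width: 85.6
grasp_force: 0.0
t 35.5 tcp [ 433.8 -337.9   81.8] w 85.6 x_tool [ 1.    -0.001  0.003] z_tool [ 0.003 -0.001 -1.   ] j [-0.37  0.4  -0.36  0.   -0.81  1.94]
shift [-1.9 -0.5 54.3]
turn about tool z to align deg 52.44
```

```bash
python3 -m pendant '[[-0.0015,0.0003,0.02,0,0,0,0.0854],[0,0,0.018,0,0,0,0.0854],[0,0,0.01,0,0,0,0.0854],[0,0,0.006,0,0,0,0.0854],[0,0,0,0,0,0,0.0854],[0,0,0,0,0,0,0.0854]]'; python3 st.py 432 -338.3 27.5;python3 -m pendant '[[0,0,0,0,0,0,0.07],[0,0,0,0,0,0,0.03],[0,0,0,0,0,0,0.03],[0,0,0,0,0,0,0.03],[0,0,0,0,0,0,0.03],[0,0,0,0,0,0,0.03],[0,0,0,0,0,0,0.03]]'
```

```text
clock: 36.05
position: [431.8, -338.0, 27.0]
ee_rot: [1.0, -0.0, 0.001, 0.0]
contact_force: [0.3, -0.0, 0.7]
gripper_width: 85.4
grasp_force: 0.0
t 36.0 tcp [ 431.8 -338.    27. ] w 85.4 x_tool [ 1.    -0.     0.001] z_tool [ 0.001 -0.001 -1.   ] j [-0.37  0.48 -0.41  0.   -0.68  1.94]
shift [ 0.2  0.3 -0.5]
turn about tool z to align deg 52.46
clock: 36.75
position: [431.6, -337.9, 27.5]
ee_rot: [1.0, -0.0, 0.001, 0.0]
contact_force: [-0.9, 0.9, 5.8]
gripper_width: 49.6
grasp_force: 61.0
```

```bash
python3 -m pendant '[[0,0,-0.01,0,0,0,0.03],[0,0,-0.02,0,0,5.4,0.03],[0,0,-0.025,0,0,7.5,0.03],[0,0,-0.025,0,0,7.5,0.03],[0,0,-0.02,0,0,7.5,0.03],[0,0,0,0,0,7.5,0.03],[0,0,0,0,0,7.5,0.03],[0,0,0,0,0,6.5,0.03],[0,0,0,0,0,3,0.03],[0,0,0,0,0,0,0.03],[0,0,0,0,0,0,0.03]]'; python3 -m pendant '[[-0.018,-0.015,0,0,0,0,0.03],[-0.028,-0.025,0,0,0,0,0.03],[-0.032,-0.028,0,0,0,0,0.03],[-0.032,-0.028,0,0,0,0,0.03],[-0.032,-0.028,0,0,0,0,0.03],[-0.032,-0.028,0,0,0,0,0.03],[-0.032,-0.028,0,0,0,0,0.03],[-0.032,-0.028,0,0,0,0,0.03],[-0.032,-0.028,0,0,0,0,0.03],[-0.032,-0.028,0,0,0,0,0.03],[-0.028,-0.025,0,0,0,0,0.03],[-0.018,-0.015,0,0,0,0,0.03]]';python3 -m pendant '[[0,0,0,0,0,0,0.03]]' ; python3 st.py 478.4 368.6
```

```text
clock: 37.85
position: [431.1, -337.6, 126.5]
ee_rot: [0.897, -0.441, 0.0, -0.0]
contact_force: [0.5, -0.3, -0.6]
gripper_width: 49.2
grasp_force: 61.9
clock: 39.05
position: [460.3, 126.2, 126.6]
ee_rot: [0.898, -0.44, 0.0, -0.001]
contact_force: [-0.1, -0.6, -0.4]
gripper_width: 48.8
grasp_force: 61.9
clock: 39.15
position: [460.6, 126.2, 126.5]
ee_rot: [0.898, -0.44, 0.0, -0.001]
contact_force: [0.5, -0.6, -0.7]
gripper_width: 48.9
grasp_force: 62.0
t 39.1 tcp [460.6 126.2 126.5] w 48.9 x_tool [ 0.614 -0.79   0.   ] z_tool [ 0.001  0.001 -1.   ] j [ 0.61  0.23 -0.48  0.   -0.86  0.05]
shift [-180.5 -162.8    0.2]
turn about tool z to align deg 0.32
```

```bash
python3 -m pendant '[[-0.015,-0.013,0,0,0,0,0.03],[-0.025,-0.023,0,0,0,0,0.03],[-0.03,-0.027,0,0,0,0,0.03],[-0.03,-0.027,0,0,0,0,0.03],[-0.03,-0.027,0,0,0,0,0.03],[-0.025,-0.023,0,0,0,0,0.03],[-0.017,-0.015,0,0,0,0,0.03],[-0.0085,-0.0078,0,0,0,0,0.03],[0,0,0,0,0,0,0.03],[0,0,0,0,0,0,0.03],[0,0,0,0,0,0,0.03],[0,0,0,0,0,0,0.03]]'; python3 st.py 478.4 368.6 41
```

```text
clock: 40.35
position: [479.1, 364.7, 126.5]
ee_rot: [0.897, -0.442, -0.0, 0.0]
contact_force: [-0.8, 0.0, -0.5]
gripper_width: 49.2
grasp_force: 61.9
t 40.4 tcp [479.1 364.7 126.5] w 49.2 x_tool [ 0.609 -0.793 -0.   ] z_tool [-0. -0. -1.] j [ 0.92  0.43 -0.18 -0.   -0.96 -0.26]
shift [-3.5 -1.9 85.5]
turn about tool z to align deg -0.03
```

```bash
python3 -m pendant '[[-0.0035,-0.001,0.02,0,0,0,0.03],[0,0,0.027,0,0,0,0.03],[0,0,0.02,0,0,0,0.03],[0,0,0.01,0,0,0,0.03],[0,0,0.004,0,0,0,0.03],[0,0,0.001,0,0,0,0.03],[0,0,0,0,0,0,0.03],[0,0,0,0,0,0,0.03]]'; python3 st.py 478.4 368.6 40.5
```

```text
clock: 41.15
position: [478.1, 369.8, 45.3]
ee_rot: [0.897, -0.442, 0.0, -0.001]
contact_force: [-0.6, -0.6, -1.1]
gripper_width: 49.1
grasp_force: 61.9
t 41.1 tcp [478.1 369.8  45.3] w 49.1 x_tool [ 0.61  -0.793 -0.   ] z_tool [ 0.001  0.002 -1.   ] j [ 0.93  0.52 -0.26  0.   -0.79 -0.27]
shift [1.1 0.5 4.8]
turn about tool z to align deg 0.05
```

Release, rise, back off along the free side, and check all four.

```bash
python3 -m pendant '[[0.001,0.0005,0.0025,0,0,0,0.03],[0,0,0.002,0,0,0,0.03],[0,0,0,0,0,0,0.03],[0,0,0,0,0,0,0.055],[0,0,0,0,0,0,0.0854],[0,0,0,0,0,0,0.0854],[0,0,0,0,0,0,0.0854],[0,0,0,0,0,0,0.0854]]'; python3 -m pendant '[[0,0,-0.01,0,0,0,0.0854],[0,0,-0.03,0,0,0,0.0854],[0,0,-0.04,0,0,0,0.0854],[0,0,-0.04,0,0,0,0.0854],[0,0,-0.045,0,0,0,0.0854],[-0.02,0,-0.04,0,0,0,0.0854],[-0.03,0,-0.02,0,0,0,0.0854],[0,0,0,0,0,0,0.0854],[0,0,0,0,0,0,0.0854],[0,0,0,0,0,0,0.0854]]'; python3 - <<'E'
from h import *; from bench import arm
d=arm.get_image("wrist"); im=d["image"]; np.savez("w8.npz",**d); t=arm.get_image("scene")["image"]
cv2.imwrite("pics/w8.png",np.vstack([im,cv2.resize(t[120:220,200:360],(640,400))[:180]])[:,:,::-1])
E
python3 st.py
```

```text
clock: 41.95
position: [477.8, 368.1, 39.6]
ee_rot: [0.897, -0.442, -0.0, 0.0]
contact_force: [-0.4, -0.0, 1.0]
gripper_width: 85.5
grasp_force: 0.0
clock: 42.95
position: [447.1, 406.8, 263.5]
ee_rot: [0.897, -0.442, -0.0, 0.001]
contact_force: [0.9, -0.6, -1.5]
gripper_width: 85.2
grasp_force: 0.0
t 43.0 tcp [447.4 406.7 263.3] w 85.4 x_tool [ 0.609 -0.793  0.001] z_tool [-0.002 -0.002 -1.   ] j [ 1.01  0.33  0.03 -0.   -1.27 -0.35]
```

View pics/w8.png

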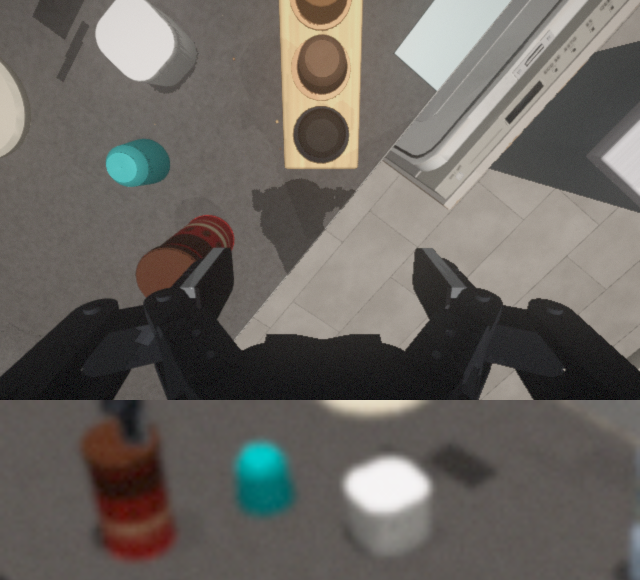

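The black cup at (321,134) and brown at (322,64) sit centred on their coasters. The tin, pot and turquoise cup have not moved, and cream was released at (624,180) over white at (624.5,179.7). Handing in.

```bash
python3 -c "
from bench import arm
print(arm.job_done())"
```

```text
the job is handed in; nothing more can be done
None
```

All four cups are on their coasters in order (cream on white, then tan, brown and black on black), and the job was handed in at about 43 s; I saw tan, brown and black centred up close, but cream's centring rests only on its release position and the top view.

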